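# Slide the big petri dish into the corner of the measuring square

## Task

Get the largest of the three covered petri dishes ready to be photographed: push it slowly along the bench with the fingertips until it sits in the inside corner of the metal measuring square, touching both of its arms. Slide it only, never pick it up or tip it, then move the hand clear; leave everything else on the bench where it is.

Things in the scene. Friction and masses are not known exactly. Their poses are not given: they have to be found in the camera images.
- dish: The large covered petri dish: closed clear round disc, 100 mm in diameter (too wide to grip), 22 mm high, lid fast to it, white paper disc and small beads showing inside; about 0.16 kg, ordinary sliding friction. The lowest 8 mm of its side is set back 3 mm; full diameter from 8 to 22 mm above the bench. Origin: centre of its underside, z up; its yaw means nothing.
- square: Aluminium measuring square: an L of two bars 16 mm wide, 22 mm high, screwed to the bench, ticks on top. Origin: inside corner at bench level. The long arm runs 300 mm along the body's -y, inner face in the plane x = 0, metal on the +x side; the short arm runs 66 mm along -x, inner face in the plane y = 0, metal on the +y side. Its yaw is -7 to 12 degrees.
- home (a point): The point on the bench in the inside corner of the square where the centre of the large dish lies when it touches both arms: x = -50 mm, y = -50 mm in the frame of square. It moves with the square and has the same axes.
- small_a: A small covered petri dish like the large one, 56 mm in diameter and 18 mm high; to be left alone. Origin: centre of its underside.
- small_b: The other small covered petri dish, 56 mm in diameter and 18 mm high; to be left alone. Origin: centre of its underside.
- pen_cup: White ceramic cup of pencils and brushes, 66 mm wide, cup 100 mm and contents 180 mm high; to be left alone. Origin: centre of its underside.
- bead_jar: Small brown glass jar, 44 mm wide and 50 mm high; to be left alone. Origin: centre of its underside.
- tweezers: Steel tweezers lying flat along their x axis, 125 mm long, 6 mm high; to be left alone. Origin: near their middle, at bench level.
- finds_tray: White open tray of finds, 110 mm (x) by 150 mm (y), 25 mm high; to be left alone. Origin: centre of its underside.
- handpiece: Handpiece of a small rotary tool lying along its x axis, 150 mm long, 27 mm thick; to be left alone. Origin: under the middle of its dark grip, at bench level.
There are look-alikes about, which are no part of the job. Leave any brown look-alike of the dish alone.

How it is judged:
By the outcome, as a careful person would: the job done as asked, in the order asked, and still so for the second after the job is handed in, with the robot touching nothing.
It also fails if it takes over 51 s, if anything falls off the work surface, if the arm or the gripper's body presses on something with over 40 N, if the wrist force passes 120 N, or if a joint passes its speed limit or range.

## Robot

A 6-joint arm with a two-finger parallel gripper is mounted at the origin on the work surface. World frame = base frame: x ahead of the robot, y to its left, z up, the work surface at z = 0. Lengths are in mm, angles in rad, forces in N, time in s.
With the tool pointing down it reaches from about 300 to 775 mm from the base axis. Payload 14.6 kg.
Tool frame: the origin (TCP) lies at the very end of the fingers, on their centre line; the grasp point (between the pads) lies 19 mm behind it; z points along the fingers, y is the line along which they close (so a half turn about z gives the same grasp; the last joint's range is limited). The gripper opens to 94 mm and grips with 3 to 60 N. Pads are 16 mm wide; open, the fingers measure 119 mm over their backs; the gripper's body (75 mm by 177 mm) begins 78 mm behind the grasp point.
Start: joints at [1.058, 0.3, 1.521, -0, 1.321, -0.067], TCP at [237.145, 496.237, 205.446] pointing down, gripper open.
Joint ranges: [-3.03, 3.03], [-0.79, 2.21], [0.23, 2.52], [-1.04, 4.18], [0, 3.07], [-2.55, 2.55]. Speed limits (rad/s): [2.22, 2.22, 2.57, 3.14, 3.14, 3.14].

## Interface

Orientations are given as [roll, pitch, yaw] about the fixed x, y, z axes, in that order (R = Rz(yaw) Ry(pitch) Rx(roll)).
In Python, from cell import manip gives the robot as it stands.
- The arm moves only by the tool servo_tool, never from a script. Its argument "rows" is a list of rows, each a list of 7 numbers: the turn, a rotation vector about the world's x, y, z in degrees, then the shift along the world's x, y, z in mm, then the closure, from 0 (fully open) to 1 (shut). In form: [[rx, ry, rz, dx, dy, dz, fingers], ...]. A call has 1 to 20 rows; each row shifts and turns the commanded pose from where the row before left it; what a row does not reach is not made up. A row lasts 1/8 s, in which the tool goes at most 62.5 mm and 10.7 degrees, less where a joint would pass 70% of its speed; a pose out of reach is approached as far as the arm can. A call with a gripper value outside its range is refused whole. The fingers move at their own pace and stop on an object; "grip_force" is the grip in N (left out, the last holds). Time passes only in rows, so rows that do not move let the fingers close. It gives the time, the measured TCP pose, the force, the opening and the grip force at its end, in the units of the state.
- manip.read_state(): the state, without advancing time (a new reading comes with each control period).
- manip.camera(name): name is "scene" or "top" or "wrist"; returns the picture (400x640x3 uint8, red, green, blue); there is no depth.
- manip.camera_info(name): a dict with "fx", "fy", "cx", "cy" (pixels), "position" and "rotation" of the camera in the world; the wrist camera has in their place "T_tool_cam" (4x4, takes a point from camera to tool coordinates, whose origin is the TCP and whose axes are the flange's). Camera axes: x right, y down, z forward; pixel columns grow to the right and rows downward; lengths in mm; the calibration is good to about 2 mm. The wrist camera is an equidistant fisheye: a pixel r from the principal point sees the ray r / f radians off the axis. A picture is of the moment at which its call begins: read the wrist's pose just before it. camera_info takes no time and is no camera call.
- manip.sign_off(): hands the job in; it is judged then, once.
The state is a dict: "clock": time; "joints": joint angles; "qd": joint speeds; "effort": joint torques, N m; "eef_pos": TCP position; "eef_rot": TCP orientation; "wrist_force": force on the tool from outside, world axes, zero at the start; "moment": the same for the moment, N m; "finger_gap": finger opening in mm; "finger_force": force on a finger pad.
Only numpy, scipy, OpenCV 4.12 (cv2) and the standard library are available. Lean on these libraries where they do the work, as an engineer would, in place of code of your own. Each camera call takes 0.05 s, during which the arm holds its last target. There are 200 camera calls.

## Working session

There is one attempt and no reset: what is moved stays moved. The work goes in short steps, Python scripts to look and compute and a tool call to move; the robot and the scene stay as the last step left them, time stands still between calls to the robot, and variables do not carry over. Pictures are saved under pics/ and viewed, at most 10 in all, crops included, and the job is handed in when it is done.

Besides the shell and the picture viewer there is one more tool, called as name([rows], argument=value, ...), one row to a line, values as JSON. servo_tool: Moves the arm, as the interface text tells. Its arguments: {"type":"object","properties":{"rows":{"type":"array","items":{"type":"array","items":{"type":"number"}}},"grip_force":{"type":"number"}},"required":["rows"]}

```bash
mkdir -p pics
python3 - <<'E'
from cell import manip
import cv2
s=manip.read_state();print(s['clock'],s['eef_pos'],s['eef_rot'],s['wrist_force'],s['finger_gap'])
for n in('top','scene'):
    cv2.imwrite(f'pics/{n}0.png',manip.camera(n)[:,:,::-1]);print(n,manip.camera_info(n))
E
```

```text
0.0 [237.03863646 496.01117319 204.86555066] [-3.14039223e+00 -5.20139217e-05  2.69578075e+00] [-0.1349252   0.75484901 -0.13957714] 94.06270658174192
top {'fx': 447.452954692251, 'fy': 447.452954692251, 'cx': 320.68298268794075, 'cy': 196.02587798018064, 'position': array([ 403.93240521,   22.11115707, 1222.36058918]), 'rotation': array([-3.0110622 , -0.02037557, -1.59020173])}
scene {'fx': 473.1260026330582, 'fy': 473.1260026330582, 'cx': 315.68154217568326, 'cy': 199.82663859044806, 'position': array([1334.27003816, -160.47526801, 1351.40510424]), 'rotation': array([-2.57358426, -0.0047416 ,  1.39552131])}
```

View pics/top0.png

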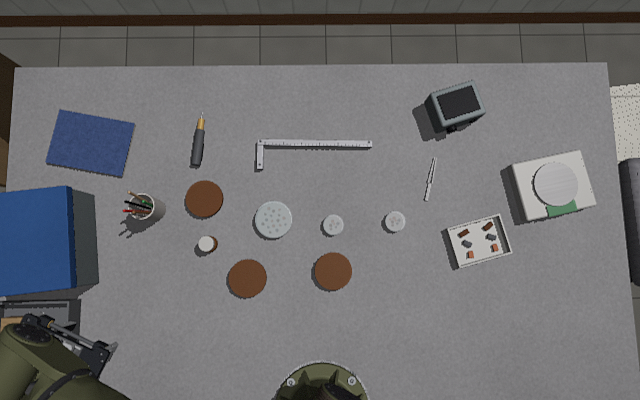

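View pics/scene0.png

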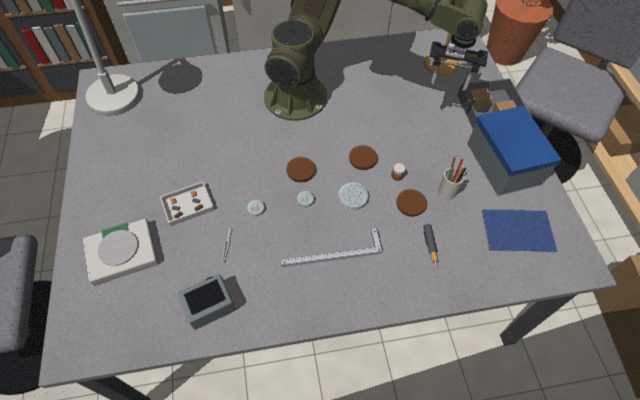

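Top view candidates: the clear dish at (273,220), small clear dishes at (333,225) and (395,222), brown look-alikes at (204,199), (247,278) and (333,271), and the scale plate at (555,184). I choose (273,220): clear, large, with beads. I'll check it in a crop.

```bash
cat > h.py <<'E'
import numpy as np
from cell import manip
from scipy.spatial.transform import Rotation as R
def ray(n,u,v,z):
    c=manip.camera_info(n);d=R.from_euler('xyz',c['rotation']).as_matrix()@[(u-c['cx'])/c['fx'],(v-c['cy'])/c['fy'],1]
    p=np.array(c['position']);return (p+d*(z-p[2])/d[2])[:2]
E
python3 - <<'E'
import cv2
im=cv2.imread('pics/top0.png')[125:255,230:385]
cv2.imwrite('pics/c1.png',cv2.resize(im,None,fx=5,fy=4.6 and 5,interpolation=cv2.INTER_CUBIC)[:600])
from h import *
for n,u,v,z in[('top',273,220,22),('scene',353,195,22),('top',333,225,18),('top',263,147,22)]:print(n,ray(n,u,v,z))
E
```

```text
top [498.35405064 123.72501759]
scene [502.52772039 120.43575958]
top [482.30120126 -37.15098717]
top [699.06057068 149.936815  ]
```

View pics/c1.png

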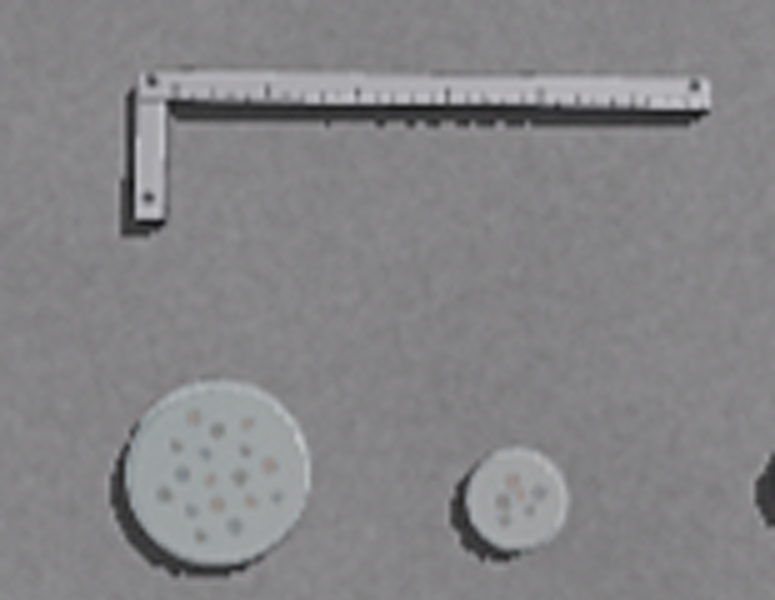

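The crop confirms the large clear dish, centred at crop (219,472). The square's inside corner is at (166,101), the long inner edge ends at (710,111) and the short one at (164,221).

Run:
```python
from h import *
f=lambda u,v,z:ray('top',230+(u+.5)/5-.5,125+(v+.5)/5-.5,z)
c=f(166,101,22);l=f(710,111,22);s=f(164,221,22);d=f(219,472,22)
print('c',c,'l',l,np.linalg.norm(l-c),'s',s,np.linalg.norm(s-c),'d',d)
y=(c-l);a=np.arctan2(-y[0],y[1]);x=c-s;b=np.arctan2(x[1],x[0]);print(np.degrees([a,b]))
w=a;M=np.array([[np.cos(w),-np.sin(w)],[np.sin(w),np.cos(w)]])
h=c+M@[-50,-50];print('home',h,'dish in sq',M.T@(d-c),'home-dish',h-d, np.degrees(np.arctan2(*(h-d)[::-1])))
print('small',f(516,499,18))
for n,u,v in(('brown',204,199),('brown',247,278),('brown',333,271),('jar',206,244)):print(n,ray('top',u,v,22))
```

```text
c [705.2375155  150.46697774] l [ 695.32230462 -148.21059415] 298.8421043938183 s [638.38816258 151.72694841] 66.86122577320643 d [501.02155681 122.63941777]
[-1.90135195 -1.07977792]
home [653.60610576 102.15344415] dish in sq [-203.18024022  -34.58787162] home-dish [152.58454896 -20.48597362] -7.6467934040546135
small [483.92725073 -36.64896352]
brown [558.22569011 308.59021765]
brown [346.5591441  192.91415812]
brown [360.18740049 -34.15212941]
jar [437.70116265 301.5796627 ]
```

servo_tool([
  [0, 0, 3.2, 16, -32.5, 0, 0.25],
  [0, 0, 3.2, 16, -32.5, 0, 0.25],
  [0, 0, 3.2, 16, -32.5, 0, 0.25],
  [0, 0, 3.2, 16, -32.5, 0, 0.25],
  [0, 0, 3.2, 16, -32.5, 0, 0.25],
  [0, 0, 3.2, 16, -32.5, 0, 0.25],
  [0, 0, 3.2, 16, -32.5, 0, 0.25],
  [0, 0, 3.2, 16, -32.5, 0, 0.25],
  [0, 0, 3.2, 16, -32.5, 0, 0.25],
  [0, 0, 3.2, 16, -32.5, 0, 0.25],
  [0, 0, 3.2, 16, -32.5, 0, 0.25],
  [0, 0, 3.3, 15, -32.5, 0, 0.25],
  [0, 0, 0, 0, 0, 0, 0.25],
  [0, 0, 0, 0, 0, 0, 0.25],
  [0, 0, 0, 0, 0, 0, 0.25],
])

```text
clock: 1.98
eef_pos: [427.8, 107.0, 205.4]
eef_rot: [3.142, -0.0, -2.915]
wrist_force: [0.6, -0.1, 0.7]
finger_gap: 70.6
finger_force: 0.0
```

servo_tool([
  [0, 0, 0, 0, 0, -30, 0.25],
  [0, 0, 0, 0, 0, -40, 0.25],
  [0, 0, 0, 0, 0, -40, 0.25],
  [0, 0, 0, 0, 0, -35, 0.25],
  [0, 0, 0, 0, 0, -25, 0.25],
  [0, 0, 0, 0, 0, -15, 0.25],
  [0, 0, 0, 0, 0, -8, 0.25],
  [0, 0, 0, 0, 0, -5, 0.25],
  [0, 0, 0, 0, 0, 0, 0.25],
  [0, 0, 0, 0, 0, 0, 0.25],
])

```text
clock: 3.22
eef_pos: [428.4, 106.3, 7.9]
eef_rot: [-3.142, 0.001, -2.916]
wrist_force: [0.2, 0.3, 0.4]
finger_gap: 70.6
finger_force: 0.0
```

Run:
```python
from h import *
import cv2
im=manip.camera('top')[:,:,::-1][165:285,215:345]
cv2.imwrite('pics/c2.png',cv2.resize(im,None,fx=5,fy=5,interpolation=cv2.INTER_CUBIC))
print(manip.read_state()['eef_pos'])
```

```text
[428.45032585 106.26523905   7.90254523]
```

View pics/c2.png

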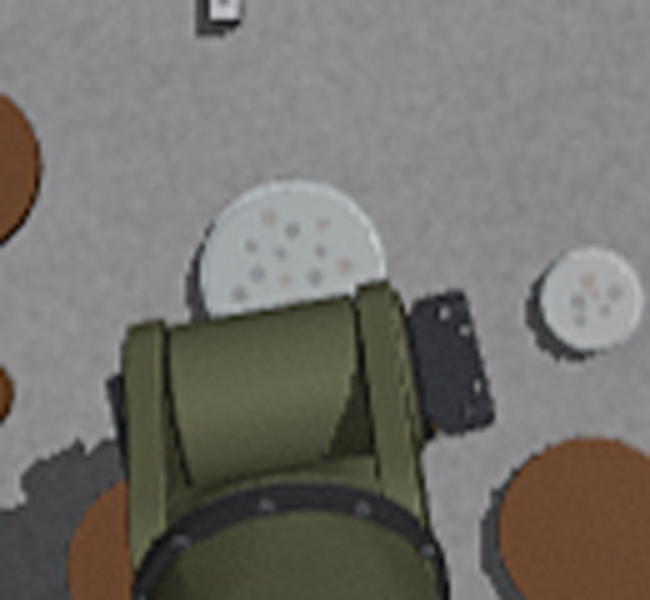

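The hand is down behind the dish, with the dish at crop (292,272) and the fingers clear of the neighbours. I'll start the slow push.

servo_tool([
  [0, 0, 0, 6, 1.3, 0, 0.25],
  [0, 0, 0, 6, 1.3, 0, 0.25],
  [0, 0, 0, 5, 1.1, 0, 0.25],
  [0, 0, 0, 5, 1.1, 0, 0.25],
  [0, 0, 0, 4, 0.8, 0, 0.25],
  [0, 0, 0, 4, 0.9, 0, 0.25],
  [0, 0, 0, 3, -0.9, 0, 0.25],
  [0, 0, 0, 3, -0.9, 0, 0.25],
  [0, 0, 0, 3, -0.9, 0, 0.25],
  [0, 0, 0, 3, -0.9, 0, 0.25],
  [0, 0, 0, 3, -0.9, 0, 0.25],
  [0, 0, 0, 3, -0.9, 0, 0.25],
  [0, 0, 0, 3, -0.9, 0, 0.25],
  [0, 0, 0, 3, -0.9, 0, 0.25],
  [0, 0, 0, 3, -1, 0, 0.25],
  [0, 0, 0, 3, -1, 0, 0.25],
  [0, 0, 0, 3, -1, 0, 0.25],
  [0, 0, 0, 3, -1, 0, 0.25],
  [0, 0, 0, 3, -1, 0, 0.25],
  [0, 0, 0, 3, -1, 0, 0.25],
])

```text
clock: 5.78
eef_pos: [500.4, 99.5, 7.4]
eef_rot: [-3.142, 0.0, -2.915]
wrist_force: [-0.9, 0.3, -0.6]
finger_gap: 70.8
finger_force: 0.4
```

servo_tool([
  [0, 0, 0, 3, -0.9, 0, 0.25],
  [0, 0, 0, 3, -0.9, 0, 0.25],
  [0, 0, 0, 3, -0.9, 0, 0.25],
  [0, 0, 0, 3, -0.9, 0, 0.25],
  [0, 0, 0, 3, -0.9, 0, 0.25],
  [0, 0, 0, 3, -0.9, 0, 0.25],
  [0, 0, 0, 3, -0.9, 0, 0.25],
  [0, 0, 0, 3, -0.9, 0, 0.25],
  [0, 0, 0, 3, -0.9, 0, 0.25],
  [0, 0, 0, 3, -0.9, 0, 0.25],
  [0, 0, 0, 3, -0.9, 0, 0.25],
  [0, 0, 0, 3, -0.9, 0, 0.25],
  [0, 0, 0, 3, -0.9, 0, 0.25],
  [0, 0, 0, 3, -0.9, 0, 0.25],
  [0, 0, 0, 3, -0.9, 0, 0.25],
  [0, 0, 0, 3, -0.9, 0, 0.25],
  [0, 0, 0, 2.3, -0.7, 0, 0.25],
  [0, 0, 0, 0, 0, 0, 0.25],
])

```text
clock: 8.02
eef_pos: [550.6, 84.4, 7.5]
eef_rot: [-3.142, 0.0, -2.916]
wrist_force: [0.8, -0.4, 0.2]
finger_gap: 70.6
finger_force: 0.0
```

Run:
```python
from h import *
import cv2
im=manip.camera('top')[:,:,::-1][130:250,230:360]
cv2.imwrite('pics/c3.png',cv2.resize(im,None,fx=5,fy=5,interpolation=cv2.INTER_CUBIC))
s=manip.read_state();print(s['eef_pos'],s['wrist_force'])
```

```text
[550.55356772  84.37980558   7.47854673] [ 0.46792401  0.315801   -0.20018951]
```

View pics/c3.png

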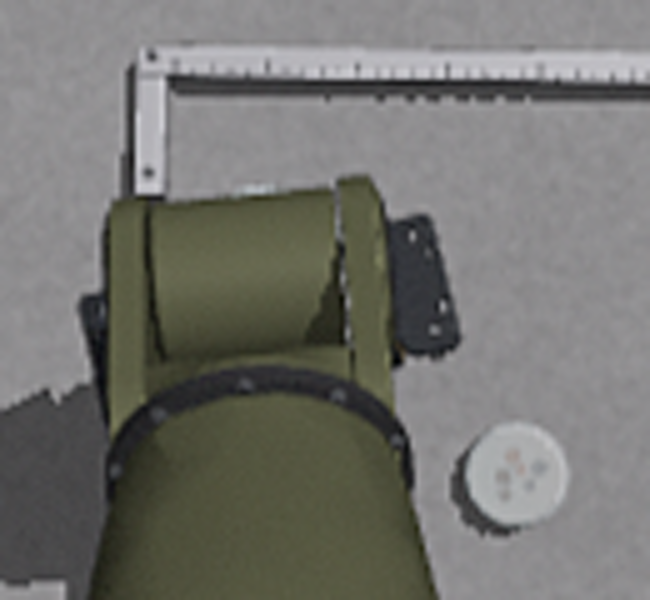

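Only the dish's front rim (crop 256,185) and a sliver of its right rim (348,280) show past the arm. I'll check its position from the scene camera.

Run:
```python
from h import *
import cv2
im=manip.camera('scene')[:,:,::-1][165:285,290:450]
cv2.imwrite('pics/c4.png',cv2.resize(im,None,fx=5,fy=5,interpolation=cv2.INTER_CUBIC))
f=lambda u,v,z:ray('top',230+(u+.5)/5-.5,130+(v+.5)/5-.5,z)
print(f(256,185,22),f(348,280,22))
```

```text
[643.71007643 101.7062593 ] [590.52588555  52.30545418]
```

View pics/c4.png

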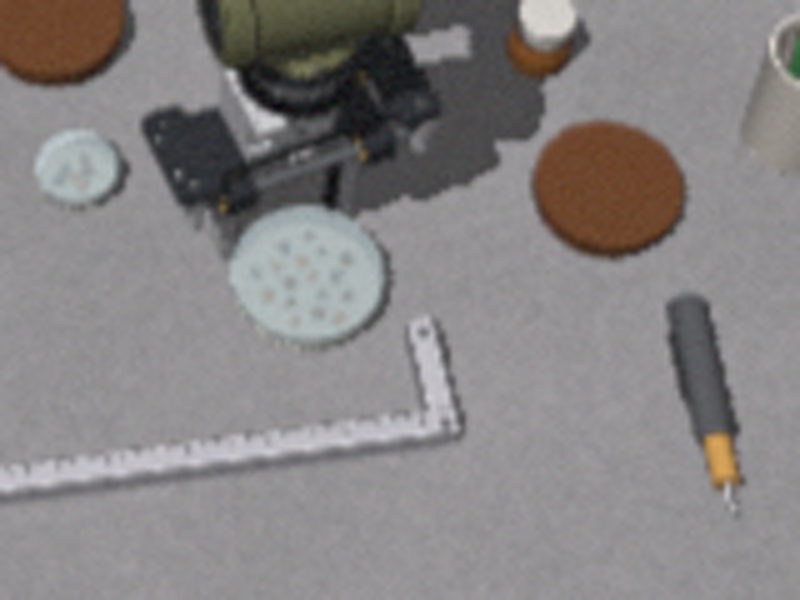

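Run:
```python
from h import *
g=lambda u,v,z:ray('scene',290+(u+.5)/5-.5,165+(v+.5)/5-.5,z)
d=g(308,270,22)
print(d,g(232,270,22),g(386,270,22),'tip',g(410,324,22),'corner',g(425,411,22))
```

```text
[591.10177469  94.8509136 ] [582.61400109  46.13756487] [599.8160236 144.864058 ] tip [641.52468627 150.75546483] corner [703.77025628 145.27221593]
```

The dish is at (592,95), as predicted, with about 6 mm clearance to the short arm's tip. Next is along the long axis, then diagonally into the corner.

servo_tool([
  [0, 0, 0, 3, 0, 0, 0.25],
  [0, 0, 0, 3, 0, 0, 0.25],
  [0, 0, 0, 3, 0, 0, 0.25],
  [0, 0, 0, 3, 0, 0, 0.25],
  [0, 0, 0, 3, 0, 0, 0.25],
  [0, 0, 0, 3, 0, 0, 0.25],
  [0, 0, 0, 3, 0, 0, 0.25],
  [0, 0, 0, 3, 0, 0, 0.25],
  [0, 0, 0, 3, 0, 0, 0.25],
  [0, 0, 0, 3, 0, 0, 0.25],
  [0, 0, 0, 3, 0, 0, 0.25],
  [0, 0, 0, 3, 0, 0, 0.25],
  [0, 0, 0, 3, 0, 0, 0.25],
  [0, 0, 0, 3, 0, 0, 0.25],
  [0, 0, 0, 3, 0, 0, 0.25],
  [0, 0, 0, 3, 0, 0, 0.25],
  [0, 0, 0, 2, 0, 0, 0.25],
  [0, 0, 0, 2, 0, 0, 0.25],
])

```text
clock: 10.38
eef_pos: [602.6, 84.4, 7.4]
eef_rot: [3.142, -0.0, -2.916]
wrist_force: [-1.6, 0.2, -0.3]
finger_gap: 70.3
finger_force: 0.6
```

servo_tool([
  [0, 0, 0, 1, 1, 0, 0.25],
  [0, 0, 0, 1, 1, 0, 0.25],
  [0, 0, 0, 1, 1, 0, 0.25],
  [0, 0, 0, 1, 1, 0, 0.25],
  [0, 0, 0, 1, 1, 0, 0.25],
  [0, 0, 0, 0, 0, 0, 0.25],
])

```text
clock: 11.12
eef_pos: [607.6, 89.6, 7.5]
eef_rot: [3.142, 0.0, -2.915]
wrist_force: [-0.7, -0.5, 0.1]
finger_gap: 70.6
finger_force: 0.2
```

servo_tool([
  [0, 0, 0, 0.7, 0.7, 0, 0.25],
  [0, 0, 0, 0.7, 0.7, 0, 0.25],
  [0, 0, 0, 0.6, 0.6, 0, 0.25],
  [0, 0, 0, 0, 0, 0, 0.25],
])

```text
clock: 11.62
eef_pos: [608.7, 90.4, 7.3]
eef_rot: [-3.141, -0.003, -2.916]
wrist_force: [-6.2, -7.7, 4.3]
finger_gap: 70.5
finger_force: 5.6
```

servo_tool([
  [0, 0, 0, 0.5, 0.5, 0, 0.25],
  [0, 0, 0, 0.5, 0.5, 0, 0.25],
  [0, 0, 0, 0, 0, 0, 0.25],
])

```text
clock: 12.0
eef_pos: [609.1, 90.6, 7.2]
eef_rot: [-3.14, -0.005, -2.916]
wrist_force: [-11.5, -13.4, 7.4]
finger_gap: 70.8
finger_force: 9.5
```

servo_tool([
  [0, 0, 0, 0.5, 0.5, 0, 0.25],
  [0, 0, 0, 0.5, 0.5, 0, 0.25],
  [0, 0, 0, 0, 0, 0, 0.25],
])

```text
clock: 12.38
eef_pos: [609.4, 90.8, 7.2]
eef_rot: [-3.139, -0.007, -2.916]
wrist_force: [-17.2, -19.7, 10.9]
finger_gap: 70.7
finger_force: 13.6
```

Forces are building along both arms, so it is seated. I'll ease off and back away along the hand's axis.

servo_tool([
  [0, 0, 0, -1, -0.8, 0, 0.25],
  [0, 0, 0, -1, -0.8, 0, 0.25],
  [0, 0, 0, -1, -0.6, 0, 0.25],
  [0, 0, 0, -1, -0.4, 0, 0.25],
  [0, 0, 0, -2, -0.5, 0, 0.25],
  [0, 0, 0, -3, -0.7, 0, 0.25],
  [0, 0, 0, -5, -1, 0, 0.25],
  [0, 0, 0, -8, -1.5, 0, 0.25],
  [0, 0, 0, -12, -2, 0, 0.25],
  [0, 0, 0, -15, -2, 0, 0.25],
  [0, 0, 0, -15, -2, 0, 0.25],
  [0, 0, 0, -10, 0, 15, 0.25],
  [0, 0, 0, -10, 0, 40, 0.25],
  [0, 0, 0, -20, 0, 50, 0.25],
  [0, 0, 0, -40, 0, 50, 0.25],
  [0, 0, 0, -40, 0, 30, 0.25],
  [0, 0, 0, -40, 0, 0, 0.25],
  [0, 0, 0, -20, 0, 0, 0.25],
  [0, 0, 0, 0, 0, 0, 0.25],
  [0, 0, 0, 0, 0, 0, 0.25],
])

```text
clock: 14.88
eef_pos: [368.9, 81.1, 191.3]
eef_rot: [-3.142, 0.0, -2.915]
wrist_force: [-0.7, 0.1, 0.4]
finger_gap: 70.4
finger_force: 0.0
```

Run:
```python
from h import *
import cv2
im=manip.camera('top')[:,:,::-1][125:225,240:350]
cv2.imwrite('pics/c5.png',cv2.resize(im,None,fx=6,fy=6,interpolation=cv2.INTER_CUBIC))
im=manip.camera('scene')[:,:,::-1][175:275,290:420]
cv2.imwrite('pics/c6.png',cv2.resize(im,None,fx=6,fy=6,interpolation=cv2.INTER_CUBIC))
```

```text
(no output)
```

View pics/c5.png

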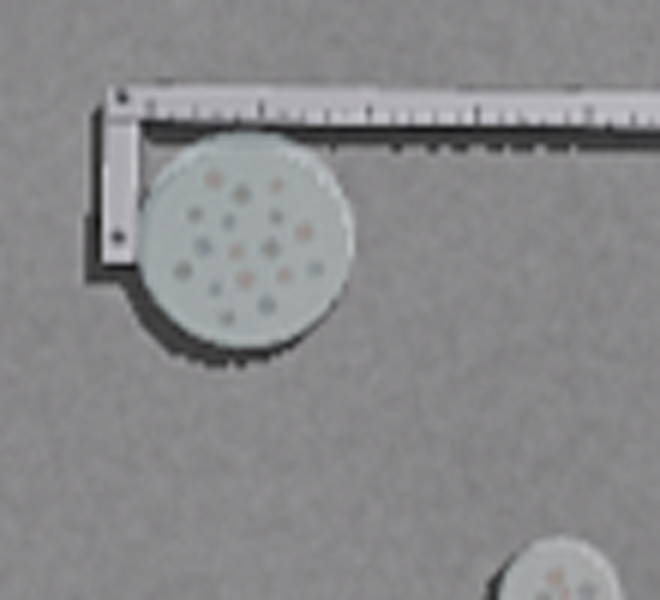

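View pics/c6.png

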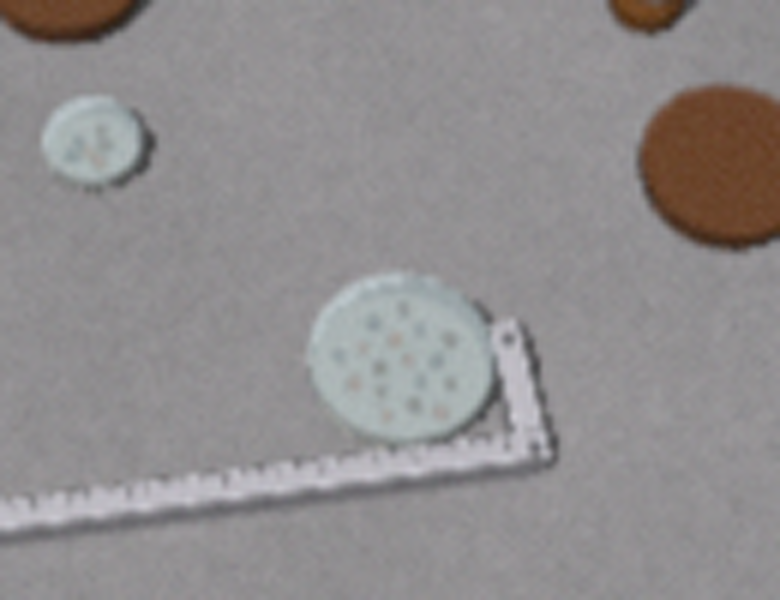

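In both views the dish touches the short arm (top crop 138,240). At the long arm there may be a thin dark band (250,124–131), so I'll check the intensity profile.

Run:
```python
from h import *
import cv2
im=sum(cv2.cvtColor(manip.camera('top'),cv2.COLOR_RGB2GRAY).astype(float) for _ in range(5))/5
print('vertical rows138-150, cols 276..288 step3');print(im[138:151,[276,279,281,283,286,300]].round().astype(int).T)
print('horiz rows 162..168 cols 255-270');print(im[[160,163,165,167],255:270].round().astype(int))
s=sum(cv2.cvtColor(manip.camera('scene'),cv2.COLOR_RGB2GRAY).astype(float) for _ in range(5))/5
print(s[240:256,[348,352,356,360,364]].round().astype(int).T)
f=lambda u,v,z:ray('top',240+(u+.5)/6-.5,125+(v+.5)/6-.5,z)
print(f(247,240,22),f(138,122,22))
```

```text
vertical rows138-150, cols 276..288 step3
[[128 160 179 172 172 160 134  96  39 117 155 163 169]
 [133 161 179 173 173 163 128  69  68 134 156 158 165]
 [134 161 179 173 173 178 166 101  70 134 154 158 165]
 [132 162 183 161 127 112 128 109  56 128 156 160 166]
 [129 152 175 174 174 164 151 118  37 109 150 170 176]
 [131 158 178 177 178 181 194 166  39  57  59 108 139]]
horiz rows 162..168 cols 255-270
[[ 72  40 181 174 172 174 179 165 130 148 160 163 163 163 163]
 [ 59  38 180 164 126 154 179 166 147 153 163 164 163 164 163]
 [ 60  46 174 161 122 140 178 166 147 159 163 165 163 163 163]
 [ 61  50 182 188 187 188 193 150 148 160 164 164 163 163 165]]
[[171 177 178 178 176 161 145 147 146 144 140 171 186 187 186 149]
 [164 173 178 180 177 179 179 152 134 146 160 163 178 186 187 143]
 [176 176 177 177 177 178 180 173 148 141 168 181 186 186 143 108]
 [173 172 167 171 177 178 177 166 139 171 186 180 185 181 140 109]
 [170 177 172 164 165 173 158 124 110 161 183 187 186 141 106 110]]
[649.30577411 101.79858181] [704.91865017 151.05997128]
```

The profile and the centre estimate both suggest about a 3–4 mm gap at the long arm: the diagonal push probably jammed on friction at the short arm. I'll go back and push straight along x.

servo_tool([
  [0, 0, 0, 25, 0, 0, 0.25],
  [0, 0, 0, 45, 0, 0, 0.25],
  [0, 0, 0, 45, 0, -20, 0.25],
  [0, 0, 0, 30, 0, -35, 0.25],
  [0, 0, 0, 16, 0, -45, 0.25],
  [0, 0, 0, 0, 0, -40, 0.25],
  [0, 0, 0, 0, 0, -25, 0.25],
  [0, 0, 0, 0, 0, -13, 0.25],
  [0, 0, 0, 0, 0, -5, 0.25],
  [0, 0, 0, 10, 1, 0, 0.25],
  [0, 0, 0, 15, 2, 0, 0.25],
  [0, 0, 0, 15, 2, 0, 0.25],
  [0, 0, 0, 12, 1, 0, 0.25],
  [0, 0, 0, 8, 1, 0, 0.25],
  [0, 0, 0, 5, 0.7, 0, 0.25],
  [0, 0, 0, 4, 0.5, 0, 0.25],
  [0, 0, 0, 3, 0.3, 0, 0.25],
  [0, 0, 0, 2, 0.2, 0, 0.25],
  [0, 0, 0, 0, 0, 0, 0.25],
])

```text
clock: 17.85
eef_pos: [603.4, 89.8, 8.2]
eef_rot: [-3.142, -0.0, -2.915]
wrist_force: [-0.3, 0.0, -0.2]
finger_gap: 70.3
finger_force: 0.0
```

servo_tool([
  [0, 0, 0, 1.5, 0, 0, 0.25],
  [0, 0, 0, 1.5, 0, 0, 0.25],
  [0, 0, 0, 1, 0, 0, 0.25],
  [0, 0, 0, 1, 0, 0, 0.25],
  [0, 0, 0, 0, 0, 0, 0.25],
])

```text
clock: 18.48
eef_pos: [608.4, 89.9, 8.2]
eef_rot: [3.142, -0.0, -2.915]
wrist_force: [-0.8, -0.0, 0.4]
finger_gap: 70.5
finger_force: 0.5
```

servo_tool([
  [0, 0, 0, 1, 0, 0, 0.25],
  [0, 0, 0, 1, 0, 0, 0.25],
  [0, 0, 0, 0, 0, 0, 0.25],
])

```text
clock: 18.85
eef_pos: [610.5, 89.8, 8.2]
eef_rot: [-3.142, 0.0, -2.915]
wrist_force: [-0.6, -0.8, 0.2]
finger_gap: 70.7
finger_force: 0.4
```

servo_tool([
  [0, 0, 0, 1, 0, 0, 0.25],
  [0, 0, 0, 0, 0, 0, 0.25],
])

```text
clock: 19.1
eef_pos: [611.4, 89.8, 8.2]
eef_rot: [-3.142, -0.0, -2.915]
wrist_force: [-0.4, -1.3, 0.1]
finger_gap: 70.8
finger_force: 0.6
```

It slides freely in x, so the gap was real. I'll continue until there is resistance.

servo_tool([
  [0, 0, 0, 1, 0, 0, 0.25],
  [0, 0, 0, 0, 0, 0, 0.25],
])

```text
clock: 19.35
eef_pos: [612.4, 89.8, 8.2]
eef_rot: [-3.142, -0.0, -2.915]
wrist_force: [-1.3, -0.5, -0.5]
finger_gap: 70.8
finger_force: 0.7
```

servo_tool([
  [0, 0, 0, 1, 0, 0, 0.25],
  [0, 0, 0, 0, 0, 0, 0.25],
])

```text
clock: 19.6
eef_pos: [612.8, 89.8, 8.1]
eef_rot: [3.141, -0.002, -2.915]
wrist_force: [-5.6, -0.5, 1.9]
finger_gap: 70.5
finger_force: 2.7
```

servo_tool([
  [0, 0, 0, 1, 0, 0, 0.25],
  [0, 0, 0, 0, 0, 0, 0.25],
])

```text
clock: 19.85
eef_pos: [613.1, 89.7, 8.0]
eef_rot: [3.141, -0.004, -2.915]
wrist_force: [-10.8, -1.7, 6.0]
finger_gap: 70.7
finger_force: 5.2
```

x is seated. Now I'll ease off x and press gently in +y.

servo_tool([
  [0, 0, 0, -0.7, 0, 0, 0.25],
  [0, 0, 0, -0.6, 0, 0, 0.25],
  [0, 0, 0, 0, 0.5, 0, 0.25],
  [0, 0, 0, 0, 0.5, 0, 0.25],
  [0, 0, 0, 0, 0, 0, 0.25],
])

```text
clock: 20.48
eef_pos: [612.9, 90.1, 8.1]
eef_rot: [-3.141, -0.001, -2.916]
wrist_force: [-4.2, -5.4, 0.2]
finger_gap: 70.5
finger_force: 4.2
```

servo_tool([
  [0, 0, 0, 0, 0.5, 0, 0.25],
  [0, 0, 0, 0, 0.5, 0, 0.25],
  [0, 0, 0, 0, 0, 0, 0.25],
])

```text
clock: 20.85
eef_pos: [612.9, 90.4, 8.0]
eef_rot: [-3.14, -0.001, -2.916]
wrist_force: [-4.1, -10.7, 1.4]
finger_gap: 70.6
finger_force: 6.0
```

servo_tool([
  [0, 0, 0, -0.6, -0.6, 0, 0.25],
  [0, 0, 0, -0.7, -0.7, 0, 0.25],
  [0, 0, 0, -0.8, -0.7, 0, 0.25],
  [0, 0, 0, -1, -0.3, 0, 0.25],
  [0, 0, 0, -2, -0.4, 0, 0.25],
  [0, 0, 0, -3, -0.7, 0, 0.25],
  [0, 0, 0, -5, -1, 0, 0.25],
  [0, 0, 0, -8, -1.5, 0, 0.25],
  [0, 0, 0, -12, -2, 0, 0.25],
  [0, 0, 0, -15, -2, 0, 0.25],
  [0, 0, 0, -15, -2, 0, 0.25],
  [0, 0, 0, -10, 0, 15, 0.25],
  [0, 0, 0, -10, 0, 40, 0.25],
  [0, 0, 0, -20, 0, 50, 0.25],
  [0, 0, 0, -40, 0, 50, 0.25],
  [0, 0, 0, -40, 0, 30, 0.25],
  [0, 0, 0, -40, 0, 0, 0.25],
  [0, 0, 0, -20, 0, 0, 0.25],
  [0, 0, 0, 0, 0, 0, 0.25],
  [0, 0, 0, 0, 0, 0, 0.25],
])

```text
clock: 23.35
eef_pos: [371.4, 79.9, 192.1]
eef_rot: [-3.141, 0.0, -2.915]
wrist_force: [0.4, 0.1, -0.4]
finger_gap: 70.5
finger_force: 0.0
```

Run:
```python
from h import *
import cv2
a=manip.camera('top');im=a[:,:,::-1][125:225,240:350]
cv2.imwrite('pics/c7.png',cv2.resize(im,None,fx=6,fy=6,interpolation=cv2.INTER_CUBIC))
g=cv2.cvtColor(a,cv2.COLOR_RGB2GRAY)
print(g[138:151,[276,279,281,283,286,300]].T)
print(g[[158,160,161,163,165],255:270])
```

```text
[[129 159 179 172 174 160 130 103 125 153 157 162 166]
 [132 161 179 171 173 162 121 118 150 154 161 163 163]
 [133 161 178 175 173 178 159 135 148 153 161 164 164]
 [131 162 183 161 126 111 122 141 147 153 161 165 163]
 [129 153 174 175 174 163 147 114 117 154 158 164 165]
 [131 157 179 177 179 181 196 165  41  56  60 109 138]]
[[ 80  45 180 174 170 173 179 166 111 146 158 162 164 163 163]
 [ 74  38 181 175 172 173 178 167 150 151 162 163 162 163 164]
 [ 60  32 181 175 173 175 177 175 151 152 164 165 164 164 163]
 [ 58  38 180 163 127 153 179 171 148 157 163 164 165 163 162]
 [ 61  47 173 160 122 138 179 157 146 158 163 164 164 163 164]]
```

View pics/c7.png

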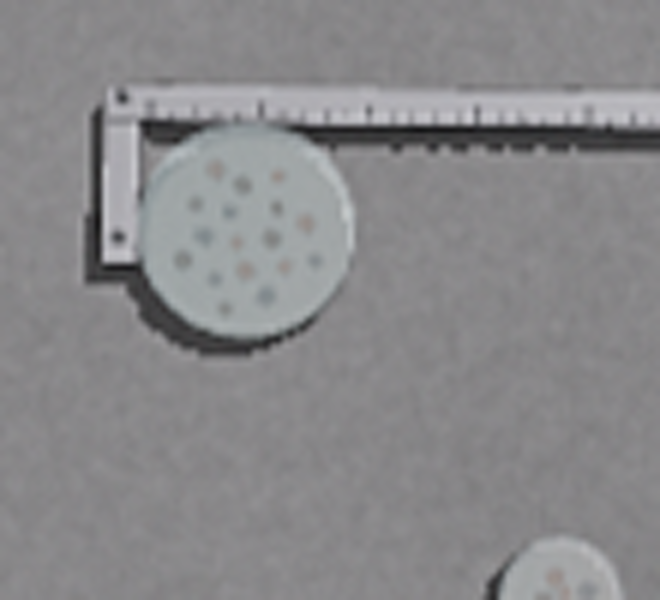

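The dish now touches both arms: the rim meets the long arm at (247,125) and the short arm at (139,225), with no dark gap. The hand is clear, so I'm handing in.

```bash
python3 -c "
from cell import manip
print(manip.sign_off())"
```

```text
the job is handed in; nothing more can be done
None
```

The large clear dish sits in the inside corner of the square, touching both arms by the final picture and the push forces; the hand is clear, nothing else was touched, and the job was handed in at about 23 s.

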